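# Make up two e-bike repair kits

### The arm

A 7-joint arm with a two-finger parallel gripper is mounted at the origin on the work surface. World frame = base frame: x ahead of the robot, y to its left, z up, the work surface at z = 0. Lengths are in m, angles in rad, forces in N, time in s.
With the tool pointing down it reaches from about 0.35 to 0.9 m from the base axis. Payload 8.1 kg.
Tool frame: the origin (TCP) lies midway between the tips of the shut fingers; the grasp point (between the pads) lies 19 mm behind it; z points along the fingers, x is the direction in which the jaws open and shut, and the axes are right-handed (so a half turn about z gives the same grasp; the last joint's range is limited). The gripper opens to 92 mm and grips with 3 to 60 N. Pads are 19 mm wide; open, the fingers measure 130 mm over their backs; the gripper's body (75 mm by 190 mm) begins 47 mm behind the grasp point.
Start: joints at [-1.256, 0.434, 0.025, 1.573, -0.012, 1.134, -0.075], TCP at [0.254, 0.571, 0.227] pointing down, gripper open.
Joint ranges: [-2.62, 2.62], [-0.44, 2.09], [-1.27, 1.32], [0.08, 2.57], [-1.32, 4.46], [0.12, 2], [-2.74, 2.74]. Speed limits (rad/s): [2.22, 2.22, 3.01, 3.01, 3.14, 3.14, 3.14].

### API

Orientations are given as a rotation vector (axis times angle).
In Python, from cell import arm gives the robot as it stands.
- The arm moves only by the tool jog_arm, never from a script. Its argument "commands" is a list of rows, each an object with "translation": the shift along the tool's x, y, z in mm, a list of three; "turn": the turn, a rotation vector about the tool's x, y, z in rad, a list of three. A call has 1 to 12 rows; each row is the pose to reach, as a shift and turn from the pose commanded when the call began, along the tool's axes at that moment; what a row does not reach only later rows make up. A row lasts 1/12 s, in which the tool goes at most 41.7 mm and 7.16 degrees, less where a joint would pass 70% of its speed; a pose out of reach is approached as far as the arm can. A call with a gripper value outside its range is refused whole. "claw" is the closure, from -1 (fully open) to 1 (shut), so that 0 is half open, set as the call begins (left out, the last holds). The fingers move at their own pace and stop on an object; "grip_force" is the grip in N (left out, the last holds). Time passes only in rows, so rows that repeat a pose let the fingers close. It gives the time, the measured TCP pose, the force and the opening at its end, in the units of the state.
- arm.observe(): the state, without advancing time (a new reading comes with each control period).
- arm.get_image(name): name is "scene" or "side" or "wrist"; returns the picture (384x512x3 uint8, blue, green, red); there is no depth.
- arm.camera_info(name): a dict with "vertical_fov" (degrees; the focal length in pixels is half the picture's height over the tangent of half this angle, whatever the lens; pixels are square), "cx", "cy" (the principal point, pixels), "distortion" ([k1, k2, p1, p2, k3] as OpenCV has them; the pictures are not rectified), "eye" and "rotation" of the camera in the world. Camera axes: x right, y up, looking along -z (the intrinsics and any distortion apply to the point x, -y, -z); pixel columns grow to the right and rows downward; lengths in m; the calibration is good to about 2 mm. A picture is of the moment at which its call begins: read the wrist's pose just before it. camera_info takes no time and is no camera call; for the wrist camera it gives the pose at the moment of the call.
- arm.sign_off(): hands the job in, once; it reports no verdict.
Trained networks look in the newest picture that a camera, given by its name, has taken for a name from the list of things; names that differ only in an ending like _2 or _b are one class to them, and where a whole thing is asked for, a point or a joint stands for the part that bears it (a point fixed in the world has none). Each returns a list of dicts, best first, with "confidence" (0 to 1); they miss things now and then, are a little off and sometimes report something else, mostly with a low value. They report only what shows in the picture. A call takes as long as a camera call. They do not tell look-alikes from the thing itself.
- arm.trace(camera, query): "region" (384x512 bool, what is visible of it) and "box" ([left, top, width, height] in pixels, round what is visible of it).
- arm.landmark_of(camera, query): "at" ([column, row] in pixels: a listed point, or the origin of a listed thing).
The state is a dict: "clock": time; "joints": joint angles; "dq": joint speeds; "joint_efforts": joint torques, N m; "position": TCP position; "ee_rot": TCP orientation; "force": force on the tool from outside, world axes, zero at the start; "ft_torque": the same for the moment, N m; "width": opening from 0.0 (shut) to 1.0 (fully open).
Only numpy, scipy, OpenCV 4.12 (cv2) and the standard library are available. Lean on these libraries where they do the work, as an engineer would, in place of code of your own. Each camera call takes 0.05 s, during which the arm holds its last target. There are 200 camera calls.

### The job

Make up two repair kits from the parts standing on the bench: the lights-and-bell kit in the blue tray (brass bell, front lamp and rear lamp) and the crank kit in the green tray (steel bottom-bracket cartridge and orange oil bottle). Stand each part upright on the floor of a pocket of its own, any pocket of the right tray, setting it down without dropping it. Leave the red bell, the blue can and the black handlebar grip where they stand.

Things in the scene. Friction and masses are not known exactly. Their poses are not given: they have to be found in the camera images.
- blue_tray: Blue kit tray, fixed to the bench, 84 x 246 mm outside, with three square pockets in a row along its y axis, each 78 x 78 mm inside. Floor 3 mm thick, walls and dividers 3 mm thick; all rims 10 mm above the bench. Origin: centre of the underside, on the bench; pocket centres at y = -81, 0 and +81 mm in its frame, x = 0.
- green_tray: Green kit tray, fixed to the bench, 84 x 165 mm outside, made like the blue one but with two pockets (78 x 78 mm inside, floor 3 mm, rims 10 mm above the bench). Origin: centre of the underside, on the bench; pocket centres at y = -40.5 and +40.5 mm in its frame, x = 0.
- brass_bell: Brass (golden) bicycle bell with round dome, 54 mm in diameter and 48 mm tall (a 4 mm steel nub on top of that), on a narrower black foot 42 mm in diameter. The dome's side is upright from 15 to 40 mm above the underside: grip it there. About 0.1 kg. Origin: centre of the underside, z up. Starts upright on the bench.
- headlamp: Front lamp standing on its back: black barrel 48 mm in diameter (upright sides from 12 to 58 mm above the underside, tapering to 38 mm at the foot), white lens with a small yellow dot on top, 64 mm tall in all. About 0.13 kg. Origin: centre of the underside, z up. Starts upright on the bench.
- rear_lamp: Rear lamp: rectangular block 56 mm (its x) by 34 mm (its y), 47 mm tall; lower 30 mm black, the rest a red lens (54 x 32 mm) with a white stripe across the top. Grip it across the 34 mm. About 0.09 kg. Origin: centre of the underside, z up. Starts upright on the bench.
- cartridge: Bottom-bracket cartridge standing on end: bright steel cylinder 42 mm in diameter and 60 mm tall with two dark bands 43 mm in diameter, and a thin axle stub (17 mm in diameter) on top up to 78 mm. About 0.26 kg. Origin: centre of the underside, z up. Starts upright on the bench.
- oil_bottle: Small closed orange bottle with a yellow label and a black cap, body 40 mm in diameter, with straight sides from 5 to 49 mm above the underside, 88 mm tall in all. About 0.12 kg. Origin: centre of the underside, z up. Starts upright on the bench.
- red_bell: Red bicycle bell, the same shape as the brass one (54 mm in diameter, 48 mm tall). Not part of any kit: leave it alone. Origin: centre of the underside, z up. Starts upright on the bench.
- blue_can: Small blue spray can with a white band and a blue cap, 44 mm in diameter, 88 mm tall. Not part of any kit: leave it alone. Origin: centre of the underside, z up. Starts upright on the bench.
- grip: Black ribbed rubber handlebar grip standing on end, 36 mm in diameter, 88 mm tall. Not part of any kit: leave it alone. Origin: centre of the underside, z up. Starts upright on the bench.
There are look-alikes about, which are no part of the job. Of the things that look like the oil_bottle, the smaller one is meant.

How it is judged:
At the end, for the whole second after the job is handed in: Brass bell, front lamp and rear lamp each in a different pocket of the blue tray, cartridge and oil bottle in different pockets of the green one: underside on the floor within 3 mm, upright within 0.1 rad, at rest. Red bell, blue can and grip upright within 20 mm of where they began (x of brass_bell in the frame of blue_tray between -0.039 and 0.039 m and z of brass_bell in the frame of blue_tray between -0.003 and 0.006 m and angle between each of brass_bell, headlamp, rear_lamp, cartridge, oil_bottle, red_bell, blue_can, grip's own z axis and vertical below 0.1 rad and linear speed of each of brass_bell, headlamp, rear_lamp, cartridge, oil_bottle below 0.02 m/s and angular speed of each of brass_bell, headlamp, rear_lamp, cartridge, oil_bottle below 0.2 rad/s and x of headlamp in the frame of blue_tray between -0.039 and 0.039 m and z of headlamp in the frame of blue_tray between -0.003 and 0.006 m and x of rear_lamp in the frame of blue_tray between -0.039 and 0.039 m and z of rear_lamp in the frame of blue_tray between -0.003 and 0.006 m and ((y of brass_bell in the frame of blue_tray between -0.12 and -0.042 m and y of headlamp in the frame of blue_tray between -0.039 and 0.039 m and y of rear_lamp in the frame of blue_tray between 0.042 and 0.12 m) or (y of brass_bell in the frame of blue_tray between -0.12 and -0.042 m and y of headlamp in the frame of blue_tray between 0.042 and 0.12 m and y of rear_lamp in the frame of blue_tray between -0.039 and 0.039 m) or (y of brass_bell in the frame of blue_tray between -0.039 and 0.039 m and y of headlamp in the frame of blue_tray between -0.12 and -0.042 m and y of rear_lamp in the frame of blue_tray between 0.042 and 0.12 m) or (y of brass_bell in the frame of blue_tray between -0.039 and 0.039 m and y of headlamp in the frame of blue_tray between 0.042 and 0.12 m and y of rear_lamp in the frame of blue_tray between -0.12 and -0.042 m) or (y of brass_bell in the frame of blue_tray between 0.042 and 0.12 m and y of headlamp in the frame of blue_tray between -0.12 and -0.042 m and y of rear_lamp in the frame of blue_tray between -0.039 and 0.039 m) or (y of brass_bell in the frame of blue_tray between 0.042 and 0.12 m and y of headlamp in the frame of blue_tray between -0.039 and 0.039 m and y of rear_lamp in the frame of blue_tray between -0.12 and -0.042 m)) and x of cartridge in the frame of green_tray between -0.039 and 0.039 m and z of cartridge in the frame of green_tray between -0.003 and 0.006 m and x of oil_bottle in the frame of green_tray between -0.039 and 0.039 m and z of oil_bottle in the frame of green_tray between -0.003 and 0.006 m and ((y of cartridge in the frame of green_tray between -0.0795 and -0.0015 m and y of oil_bottle in the frame of green_tray between 0.0015 and 0.0795 m) or (y of cartridge in the frame of green_tray between 0.0015 and 0.0795 m and y of oil_bottle in the frame of green_tray between -0.0795 and -0.0015 m)) and distance of each of red_bell, blue_can, grip from where it was at the start of the episode below 0.02 m); the robot touches nothing.
It fails at once if the red bell, the blue can or the black handlebar grip was moved (20 mm or more) or tipped (distance of any of red_bell, blue_can, grip from where it was at the start of the episode above 0.02 m or angle between any of red_bell, blue_can, grip's own z axis and vertical above 0.3 rad).
It fails at once if a part of the kits was dropped (fell freely by about 20 mm or more) ((contact force between brass_bell and anything else below 0.01 N and linear speed of brass_bell above 0.6 m/s) or (contact force between headlamp and anything else below 0.01 N and linear speed of headlamp above 0.6 m/s) or (contact force between rear_lamp and anything else below 0.01 N and linear speed of rear_lamp above 0.6 m/s) or (contact force between cartridge and anything else below 0.01 N and linear speed of cartridge above 0.6 m/s) or (contact force between oil_bottle and anything else below 0.01 N and linear speed of oil_bottle above 0.6 m/s)).
It also fails if it takes over 128 s, if anything falls off the work surface, if the arm or the gripper's body presses on something with over 40 N, if the wrist force passes 120 N, or if a joint passes its speed limit or range.

## Working session

There is one attempt and no reset: what is moved stays moved. The work goes in short steps, Python scripts to look and compute and a tool call to move; the robot and the scene stay as the last step left them, time stands still between calls to the robot, and variables do not carry over. Pictures are saved under pics/ and viewed, about 12 in all and at most 16, crops included, and the job is handed in when it is done.

Besides the shell and the picture viewer there is one more tool, called after "Call:" as a command line: name --argument value ..., lists and objects as JSON in quotes. jog_arm: Moves the arm, as the interface text tells. Its arguments: {"type":"object","properties":{"commands":{"type":"array","items":{"type":"object","properties":{"translation":{"type":"array","items":{"type":"number"}},"turn":{"type":"array","items":{"type":"number"}}}}},"claw":{"type":"number"},"grip_force":{"type":"number"}},"required":["commands"]}

```bash
mkdir -p pics; ls; python3 - <<'E'
from cell import arm
import cv2,numpy as np
print(arm.observe())
a=arm.get_image("scene");b=arm.get_image("side")
for c in("scene","side","wrist"):print(c,arm.camera_info(c))
cv2.imwrite("pics/scene0.png",cv2.resize(a,(800,600),interpolation=cv2.INTER_CUBIC))
cv2.imwrite("pics/side0.png",cv2.resize(b,(800,600),interpolation=cv2.INTER_CUBIC))
E
```

```text
pics
{'clock': 0.0, 'joints': array([-1.25560821,  0.43520971,  0.02495691,  1.57409184, -0.01159728,
        1.133995  , -0.07510558]), 'dq': array([ 0.00096686, -0.00032931,  0.00080829, -0.00094506, -0.00050998,
        0.00052377,  0.00064728]), 'joint_efforts': array([-9.93490175e-04, -6.67865753e+01,  9.84255932e-01, -3.14463723e+01,
       -6.07044459e-02,  4.28433577e-02,  1.52923294e-04]), 'position': array([0.25342545, 0.57075817, 0.22595507]), 'ee_rot': array([ 2.63307206e+00,  1.71186798e+00, -1.92715263e-03]), 'force': array([0.44616747, 0.46158073, 1.46258432]), 'ft_torque': array([ 0.02551858,  0.05396859, -0.02735577]), 'width': 1.004133980502084}
scene {'vertical_fov': 46.797600391692264, 'cx': 257.76736491479363, 'cy': 200.52026245775784, 'distortion': array([0.00647719, 0.        , 0.        , 0.        , 0.        ]), 'eye': array([ 1.01865771, -0.85815957,  0.70668216]), 'rotation': array([0.95245915, 0.26628866, 0.50689313])}
side {'vertical_fov': 43.73130776805928, 'cx': 253.91911367774995, 'cy': 196.24395135719533, 'distortion': array([-0.17699695,  0.        ,  0.        ,  0.        ,  0.        ]), 'eye': array([ 0.1665176 , -1.13358264,  0.6967367 ]), 'rotation': array([ 1.04923684, -0.1580759 , -0.26696522])}
wrist {'vertical_fov': 64.80327881236701, 'cx': 255.17583571386015, 'cy': 184.59008912618594, 'distortion': array([-0.0285012,  0.       ,  0.       ,  0.       ,  0.       ]), 'eye': array([0.18142361, 0.60408607, 0.38422155]), 'rotation': array([-0.26650978, -0.17135255,  1.1439218 ])}
```

View pics/scene0.png

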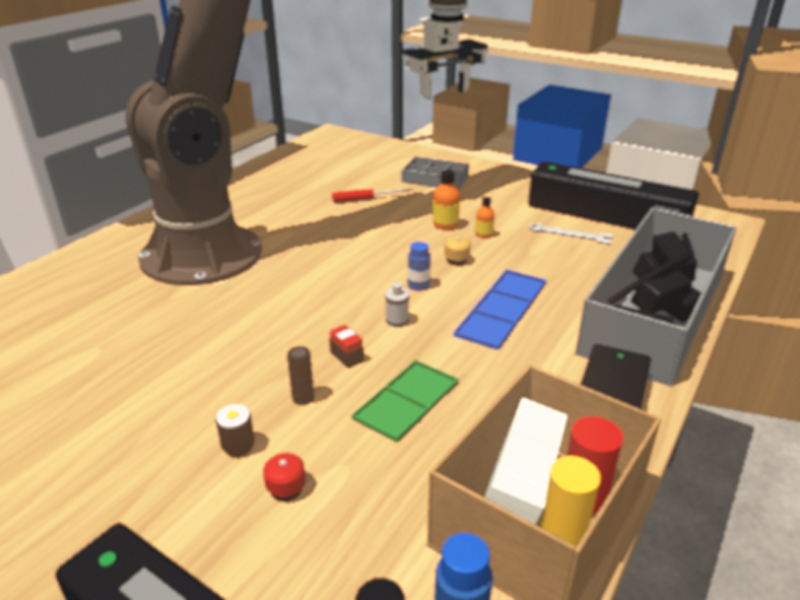

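View pics/side0.png

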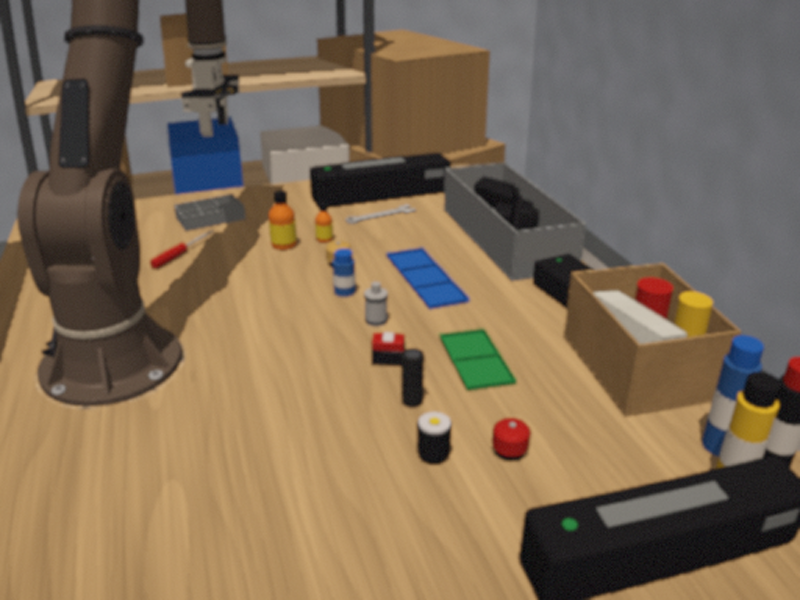

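The scene view (800x600 px) shows, from far to near:
- the large orange bottle (447,203)
- the small orange bottle (485,220)
- brass bell (457,250)
- blue can (419,267)
- cartridge (397,305)
- rear lamp (346,345)
- black grip (301,375)
- front lamp (235,430)
- red bell (285,475)
- blue tray (500,308) and green tray (406,400)

Possible mix-ups:
- **Oil bottle:** large (447,203) or small (485,220). I take the small one.
- **Bell:** brass (457,250) or red (285,475).
- **Cartridge:** the steel thing at (397,305) against the can at (419,267).
- **Front lamp:** (235,430) against the grip at (301,375).

The side view agrees.

```bash
cat > h.py <<'E'
import numpy as np,cv2
from scipy.optimize import minimize
from scipy.spatial.transform import Rotation as R
def K(i):
    f=192/np.tan(np.radians(i["vertical_fov"])/2); return np.array([[f,0,i["cx"]],[0,f,i["cy"]],[0,0,1.]])
F=np.diag([1,-1,-1.])
def proj(i,P):
    M=F@R.from_rotvec(i["rotation"]).as_matrix().T
    return cv2.projectPoints(np.asarray(P,float).reshape(-1,1,3),cv2.Rodrigues(M)[0],-M@i["eye"],K(i),i["distortion"])[0][:,0]
def back(i,px,z):
    u=cv2.undistortPoints(np.array(px,float).reshape(-1,1,2),K(i),i["distortion"])[:,0]
    d=np.c_[u,np.ones(len(u))]@F@R.from_rotvec(i["rotation"]).as_matrix().T
    return i["eye"]+d*((z-i["eye"][2])/d[:,2])[:,None]
def cyl(prof):
    t=np.linspace(0,2*np.pi,40,endpoint=False)
    return np.concatenate([np.c_[d/2*np.cos(t),d/2*np.sin(t),0*t+z] for z,d in prof])/1000
def box(x,y,z): return np.array([[a*x/2,b*y/2,c] for a in(-1,1) for b in(-1,1) for c in(0,z)])/1000
bell=cyl([(0,42),(15,54),(40,54),(48,30)])
MOD=dict(brass_bell=bell,red_bell=bell,headlamp=cyl([(0,38),(12,48),(58,48),(64,40)]),rear_lamp=box(56,34,47),
 cartridge=cyl([(0,42),(60,42),(78,17)]),oil_bottle=cyl([(0,40),(49,40),(88,18)]),blue_can=cyl([(0,44),(70,44),(88,30)]),
 grip=cyl([(0,36),(88,36)]),blue_tray=box(84,246,10),green_tray=box(84,165,10))
def place(m,p): 
    c,s=np.cos(p[2]),np.sin(p[2]); return m@np.array([[c,s,0],[-s,c,0],[0,0,1]])+[p[0],p[1],0]
def render(i,P):
    im=np.zeros((1536,2048),np.uint8);h=cv2.convexHull(((proj(i,P)+.5)*4-.5).astype(np.float32))
    cv2.fillConvexPoly(im,np.round(h).astype(np.int32),1); return cv2.resize(im.astype(np.float32),(512,384),interpolation=cv2.INTER_AREA)
def fit(name,views,yaws=(0,)):
    """views: list of (info,mask). returns p, per-view IoU"""
    m=MOD[name];mk=[(i,k.astype(np.float32)) for i,k in views]
    def iou(p): return [np.minimum(r,k).sum()/max(np.maximum(r,k).sum(),1) for i,k in mk for r in[render(i,place(m,p))]]
    g=np.mean([back(i,[np.argwhere(k)[:,::-1].mean(0)],m[:,2].max()/2)[0,:2] for i,k in mk],0);best=None
    for y in yaws:
        s=np.array([[0,0,0],[.01,0,0],[0,.01,0],[0,0,.3]])+[*g,y]
        n=4 if len(yaws)>1 else 3
        f=(lambda q:-sum(iou(q))) if n==4 else (lambda q:-sum(iou([*q,0])))
        o=minimize(f,s[0,:n-1],method="Nelder-Mead",options=dict(initial_simplex=s[:n,:n-1],xatol=2e-4,fatol=1e-4,maxiter=120))
        if best is None or o.fun<best.fun:best=o
    p=[*best.x,0][:3]; return np.array(p),iou(p)
E
python3 - <<'E'
from cell import arm
from h import *
I={c:arm.camera_info(c) for c in("scene","side")}
V={c:arm.get_image(c) for c in I}
Y=(0,.8,1.6,2.4)
big=[]
for n in MOD:
    vs=[]
    for c in I:
        t=arm.trace(c,n)
        print(n,c,[(round(d["confidence"],2),[int(x) for x in d["box"]]) for d in t])
        if n=="oil_bottle": t=sorted([d for d in t if d["confidence"]>.4],key=lambda d:d["region"].sum())
        if t: vs.append((I[c],t[0]["region"],c))
    ya=Y if "tray" in n or n=="rear_lamp" else (0,)
    p,u=fit(n,[v[:2] for v in vs],ya)
    each=[np.round(fit(n,[v[:2]],ya)[0][:2],3).tolist() for v in vs] if len(ya)==1 else ''
    print("  ->",np.round(p,4),np.round(u,2),each)
a=V["scene"][90:200,240:360];b=V["side"][110:220,150:270]
cv2.imwrite("pics/crop.png",np.hstack([cv2.resize(x,(400,366),interpolation=cv2.INTER_CUBIC) for x in(a,b)]))
print(arm.observe()["clock"])
E
```

```text
brass_bell scene [(0.71, [186, 222, 15, 40]), (0.67, [284, 149, 16, 18])]
brass_bell side []
  -> [ 0.4393 -0.2197  0.    ] [0.55] [[0.439, -0.22]]
red_bell scene [(0.87, [168, 291, 27, 27]), (0.56, [284, 152, 17, 15])]
red_bell side [(0.69, [312, 265, 29, 31])]
  -> [ 0.5576 -0.3997  0.    ] [0.89 0.92] [[0.556, -0.4], [0.559, -0.398]]
headlamp scene []
headlamp side [(0.7, [265, 262, 25, 37]), (0.63, [312, 264, 29, 32])]
  -> [ 0.4513 -0.3751  0.    ] [0.96] [[0.451, -0.375]]
rear_lamp scene [(0.77, [207, 207, 25, 26])]
rear_lamp side [(0.84, [239, 214, 19, 21])]
  -> [ 0.4587 -0.1243 -0.357 ] [0.92 0.86] 
cartridge scene [(0.77, [249, 183, 12, 24])]
cartridge side [(0.65, [234, 181, 11, 27])]
  -> [0.4753 0.01   0.    ] [0.92 0.94] [[0.476, 0.009], [0.476, 0.011]]
oil_bottle scene [(0.96, [277, 109, 18, 35]), (0.54, [303, 125, 12, 29])]
oil_bottle side [(0.77, [201, 128, 15, 24]), (0.59, [170, 121, 20, 40])]
  -> [0.4613 0.3896 0.    ] [0.88 0.91] [[0.459, 0.393], [0.462, 0.393]]
blue_can scene [(0.8, [259, 154, 13, 32])]
blue_can side [(0.71, [210, 156, 19, 35])]
  -> [0.4448 0.1367 0.    ] [0.91 0.93] [[0.444, 0.138], [0.444, 0.134]]
grip scene [(0.6, [182, 220, 17, 41]), (0.15, [209, 208, 22, 28])]
grip side [(0.56, [257, 222, 14, 37])]
  -> [ 0.4618 -0.2447  0.    ] [0.94 0.93] [[0.462, -0.245], [0.461, -0.246]]
blue_tray scene [(0.96, [291, 173, 59, 50])]
blue_tray side []
  -> [0.6164 0.1478 3.1975] [0.92] 
green_tray scene [(0.77, [225, 231, 65, 53]), (0.64, [136, 258, 27, 37])]
green_tray side [(0.58, [282, 210, 49, 40])]
  -> [ 0.6008 -0.1646 -0.08  ] [0.97 0.96] 
1.2
```

View pics/crop.png

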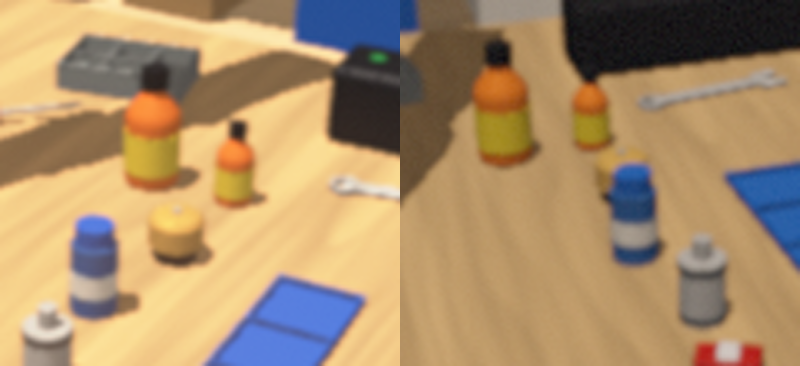

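The crop shows the large bottle at (152,125) and the clearly smaller one at (235,165) beside the brass bell at (176,232). The network fit sits on the small bottle. I'll finish the remaining fits with the right regions: brass bell, headlamp and blue tray.

```bash
cat >> h.py <<'E'
def down(a): return R.from_euler("z",a)*R.from_matrix(F)
def plan(s,*wps):
    """wps: (x,y,z,yaw of tool x). prints shift mm/turn in tool axes from the pose in s"""
    r0=R.from_rotvec(s["ee_rot"])
    for x,y,z,a in wps:
        c=[(r0.inv()*down(a+k)).as_rotvec() for k in(0,np.pi)]
        print((x,y,z,round(a,3)),"T",np.round(r0.inv().apply(np.array([x,y,z])-s["position"])*1000,1).tolist(),"turn",[np.round(v,3).tolist() for v in c])
E
python3 - <<'E'
from cell import arm
from h import *
I={c:arm.camera_info(c) for c in("scene","side")}
V={c:arm.get_image(c) for c in I}
def col(c,lo,hi,x0,y0,x1,y1):
    m=cv2.inRange(cv2.cvtColor(V[c],cv2.COLOR_BGR2HSV),lo,hi)>0;k=np.zeros_like(m);k[y0:y1,x0:x1]=1;return m&k
t=[(I["scene"],col("scene",(100,110,60),(130,255,255),285,165,355,225)),(I["side"],col("side",(100,110,60),(130,255,255),245,155,305,200))]
for v in (t,t[:1],t[1:]):
    p,u=fit("blue_tray",v,(0,.2));print("tray",p.round(4),np.round(u,2))
b=[(I["scene"],arm.trace("scene","red_bell")[1]["region"])];p,u=fit("brass_bell",b);print("brass",p,u)
b=[(I["scene"],arm.trace("scene","green_tray")[1]["region"]),(I["side"],arm.trace("side","headlamp")[0]["region"])]
for v in(b,b[:1],b[1:]):p,u=fit("headlamp",v);print("headlamp",p,u)
s=arm.observe();print(s["clock"])
plan(s,(.49,.22,.25,1.2),(.49,.22,.25,0))
w=arm.camera_info("wrist");r=R.from_rotvec(s["ee_rot"]).inv()
print("cam in tool",r.apply(w["eye"]-s["position"]),"look",r.apply(R.from_rotvec(w["rotation"]).apply([0,0,-1])))
E
```

```text
tray [0.6172 0.1526 0.0436] [0.85 0.84]
tray [0.6176 0.1533 0.0827] [0.85]
tray [0.6186 0.1524 0.0204] [0.84]Traceback (most recent call last):
  File "<stdin>", line 10, in <module>
IndexError: list index out of range
```

```bash
python3 - <<'E'
from cell import arm
from h import *
i=arm.camera_info("scene");j=arm.camera_info("side")
print("brass",back(i,[[292,158]],.025),"headlamp",back(i,[[149.5,276.5]],.03),back(j,[[277.5,280.5]],.03))
s=arm.observe();print(s["clock"])
w=arm.camera_info("wrist");r=R.from_rotvec(s["ee_rot"]).inv()
print("cam in tool",r.apply(w["eye"]-s["position"]),"look",r.apply(R.from_rotvec(w["rotation"]).apply([0,0,-1])))
plan(s,(.43,.3,.25,1.16),(.43,.3,.25,0))
E
```

```text
brass [[0.45753371 0.26929922 0.025     ]] headlamp [[ 0.4500262 -0.3775974  0.03     ]] [[ 0.45304038 -0.37389268  0.03      ]]
1.35
cam in tool [ 0.00095645 -0.07930891 -0.1582115 ] look [-1.43170297e-04  2.95079314e-01  9.55472751e-01]
(0.43, 0.3, 0.25, 1.16) T [-176.3, 271.3, -23.3] turn [[0.0, -0.0, -0.007], [-0.0, -0.0, 3.135]]
(0.43, 0.3, 0.25, 0) T [-176.3, 271.3, -23.3] turn [[0.0, -0.0, 1.153], [0.0, 0.0, -1.989]]
```

Call:
jog_arm --commands '[{"translation":[-190,230,-40],"turn":[0,0,1.153]},{"translation":[-190,230,-40],"turn":[0,0,1.153]},{"translation":[-190,230,-40],"turn":[0,0,1.153]},{"translation":[-190,230,-40],"turn":[0,0,1.153]},{"translation":[-190,230,-40],"turn":[0,0,1.153]},{"translation":[-190,230,-40],"turn":[0,0,1.153]},{"translation":[-190,230,-40],"turn":[0,0,1.153]},{"translation":[-190,230,-40],"turn":[0,0,1.153]},{"translation":[-190,230,-40],"turn":[0,0,1.153]},{"translation":[-190,230,-40],"turn":[0,0,1.153]},{"translation":[-190,230,-40],"turn":[0,0,1.153]},{"translation":[-190,230,-40],"turn":[0,0,1.153]}]' --claw -1 --grip_force 20

```text
clock: 2.35
position: [0.3866, 0.3044, 0.2668]
ee_rot: [-3.141, -0.003, -0.0]
force: [-0.5, 0.4, -0.5]
width: 1.002
```

```bash
cat >> h.py <<'E'
def look(arm,names,pic=None):
    i=arm.camera_info("wrist");im=arm.get_image("wrist");out={}
    for n in names:
        ya=(0,.8,1.6,2.4) if n=="rear_lamp" else (-.1,.15) if "tray" in n else (0,)
        for d in arm.trace("wrist",n)[:3]:
            if d["confidence"]<.4 or d["region"].sum()<80: continue
            p,u=fit(n,[(i,d["region"])],ya)
            b=d["box"];e=b[0]<2 or b[1]<2 or b[0]+b[2]>509 or b[1]+b[3]>381
            print(n,round(d["confidence"],2),[int(x) for x in b],"CUT" if e else "",p.round(4),"iou",np.round(u,2))
    if pic: cv2.imwrite(pic,im)
    s=arm.observe();print(s["clock"],s["position"].round(4),s["ee_rot"].round(3),s["width"].round(3),s["force"].round(1));return s
E
python3 - <<'E'
from cell import arm
from h import *
look(arm,["brass_bell","oil_bottle","blue_tray"],"pics/w1.png")
E
```

```text
brass_bell 0.92 [290, 170, 42, 40]  [0.4654 0.2581 0.    ] iou [0.96]
oil_bottle 0.73 [209, 64, 55, 51]  [0.3624 0.3948 0.    ] iou [0.44]
oil_bottle 0.55 [299, 70, 33, 31]  [0.4612 0.3898 0.    ] iou [0.92]
blue_tray 0.59 [376, 173, 65, 78]  [0.6198 0.1456 0.0586] iou [0.46]Traceback (most recent call last):
  File "<stdin>", line 3, in <module>
  File "h.py", line 56, in look
    s=arm.observe();print(s["clock"],s["position"].round(4),s["ee_rot"].round(3),s["width"].round(3),s["force"].round(1));return s
                                                                                 ^^^^^^^^^^^^^^^^
AttributeError: 'float' object has no attribute 'round'
```

View pics/w1.png

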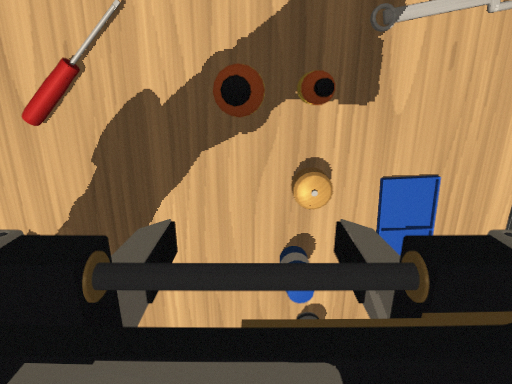

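The wrist view shows the bell at (312,190), the small bottle at (317,88), the large bottle at (238,90) and the blue tray's far pocket at (408,203). This matches the measured layout. First I pick up the brass bell.

Call:
jog_arm --commands '[{"translation":[79,46,100],"turn":[0,0,0]},{"translation":[79,46,100],"turn":[0,0,0]},{"translation":[79,46,100],"turn":[0,0,0]},{"translation":[79,46,100],"turn":[0,0,0]},{"translation":[79,46,140],"turn":[0,0,0]},{"translation":[79,46,180],"turn":[0,0,0]},{"translation":[79,46,205],"turn":[0,0,0]},{"translation":[79,46,225],"turn":[0,0,0]},{"translation":[79,46,240],"turn":[0,0,0]},{"translation":[79,46,253],"turn":[0,0,0]},{"translation":[79,46,253],"turn":[0,0,0]},{"translation":[79,46,253],"turn":[0,0,0]}]'

```text
clock: 3.55
position: [0.4653, 0.2583, 0.0135]
ee_rot: [3.141, 0.001, -0.002]
force: [0.3, -0.7, 0.5]
width: 0.994
```

Call:
jog_arm --commands '[{"translation":[0,0,0],"turn":[0,0,0]},{"translation":[0,0,0],"turn":[0,0,0]},{"translation":[0,0,0],"turn":[0,0,0]},{"translation":[0,0,0],"turn":[0,0,0]},{"translation":[0,0,0],"turn":[0,0,0]},{"translation":[0,0,0],"turn":[0,0,0]},{"translation":[0,0,0],"turn":[0,0,0]},{"translation":[0,0,0],"turn":[0,0,0]}]' --claw 1 --grip_force 20

```text
clock: 4.22
position: [0.4656, 0.2583, 0.0139]
ee_rot: [-3.141, 0.0, 0.0]
force: [-0.8, -0.8, 5.0]
width: 0.577
```

```bash
sed -i 's/s\["width"\].round(3)/round(float(s["width"]),3)/' h.py; python3 - <<'E'
from cell import arm
from h import *
s=arm.observe();print(s["clock"],s["position"],s["ee_rot"],s["width"]*92)
i=dict(arm.camera_info("wrist"))
# tray far corners as seen in w1 (TCP 0.3866,.3044,.2668)
i["eye"]=i["eye"]+np.array([.3866,.3044,.2668])-s["position"]
print(back(i,[[379,176],[438,175]],.01))
E
```

```text
4.2167 [0.46556311 0.25829106 0.01392989] [-3.14143912e+00  2.46172531e-05  3.74509594e-04] 53.09938205953763
[[0.56456139 0.26972069 0.01      ]
 [0.65013687 0.27128661 0.01      ]]
```

Bell gripped at 53 mm. I lift it, carry it over the tray's +y pocket and look.

Call:
jog_arm --commands '[{"translation":[0,0,-15],"turn":[0,0,0]},{"translation":[0,0,-45],"turn":[0,0,0]},{"translation":[0,0,-85],"turn":[0,0,0]},{"translation":[10,5,-120],"turn":[0,0,0]},{"translation":[40,10,-140],"turn":[0,0,0]},{"translation":[75,16,-150],"turn":[0,0,0]},{"translation":[110,22,-150],"turn":[0,0,0]},{"translation":[135,27,-150],"turn":[0,0,0]},{"translation":[146,29,-150],"turn":[0,0,0]},{"translation":[146,29,-150],"turn":[0,0,0]},{"translation":[146,29,-150],"turn":[0,0,0]}]'

```text
clock: 5.13
position: [0.6115, 0.2287, 0.163]
ee_rot: [3.141, -0.002, -0.002]
force: [0.2, -0.3, -1.4]
width: 0.576
```

```bash
cat >> h.py <<'E'
E
python3 - <<'E'
from cell import arm
from h import *
s=look(arm,["blue_tray"],"pics/w2.png")
E
```

```text
blue_tray 0.78 [217, 130, 82, 184]  [0.6194 0.1448 0.0476] iou [0.44]
5.2333 [0.6105 0.2297 0.1633] [-3.142e+00 -1.000e-03  2.000e-03] 0.579 [ 0.2  0.7 -1.3]
```

View pics/w2.png

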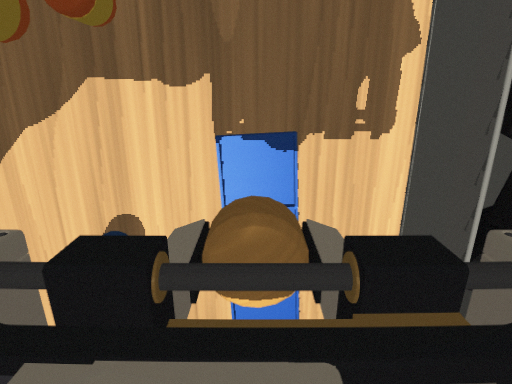

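The wrist view shows the bell hanging upright between the fingers. The tray's far corners are at (215,136) and (297,131), and the first divider is at about row 206.

```bash
python3 - <<'E'
from cell import arm
from h import *
i=arm.camera_info("wrist");s=arm.observe()
print(back(i,[[215,136],[297,131],[297,205],[228,318],[299,318]],.01),s["position"])
for p in([.616,.148,.056],[.614,.149,.05],[.616,.148,.02]): print(p,proj(i,place(np.array([[-.042,.123,.01],[.042,.123,.01],[.042,.0405,.01]]),p)).round(0).tolist())
E
```

```text
[[0.56991309 0.26635472 0.01      ]
 [0.65400033 0.2715273  0.01      ]
 [0.65731048 0.19063105 0.01      ]
 [0.57717703 0.03858373 0.01      ]
 [0.66639254 0.03870449 0.01      ]] [0.61045328 0.22969403 0.16328074]
[0.616, 0.148, 0.056] [[212.0, 134.0], [294.0, 129.0], [296.0, 205.0]]
[0.614, 0.149, 0.05] [[211.0, 133.0], [293.0, 129.0], [294.0, 204.0]]
[0.616, 0.148, 0.02] [[216.0, 132.0], [299.0, 131.0], [297.0, 206.0]]
```

Call:
jog_arm --commands '[{"translation":[3,2,35],"turn":[0,0,0]},{"translation":[3,2,70],"turn":[0,0,0]},{"translation":[3,2,100],"turn":[0,0,0]},{"translation":[3,2,120],"turn":[0,0,0]},{"translation":[3,2,134],"turn":[0,0,0]},{"translation":[3,2,140],"turn":[0,0,0]},{"translation":[3,2,143],"turn":[0,0,0]},{"translation":[3,2,145],"turn":[0,0,0]},{"translation":[3,2,146],"turn":[0,0,0]},{"translation":[3,2,146],"turn":[0,0,0]},{"translation":[3,2,146],"turn":[0,0,0]}]'

```text
clock: 6.15
position: [0.6152, 0.2275, 0.0187]
ee_rot: [-3.141, 0.0, -0.002]
force: [0.1, 0.4, -1.4]
width: 0.578
```

Call:
jog_arm --commands '[{"translation":[0,0,1],"turn":[0,0,0]},{"translation":[0,0,2],"turn":[0,0,0]},{"translation":[0,0,2],"turn":[0,0,0]}]'

```text
clock: 6.4
position: [0.6152, 0.2274, 0.017]
ee_rot: [-3.141, 0.0, -0.002]
force: [-2.3, -0.2, 8.6]
width: 0.578
```

Call:
jog_arm --commands '[{"translation":[0,0,0],"turn":[0,0,0]},{"translation":[0,0,0],"turn":[0,0,0]},{"translation":[0,0,0],"turn":[0,0,0]},{"translation":[0,0,0],"turn":[0,0,0]},{"translation":[0,0,-20],"turn":[0,0,0]},{"translation":[0,0,-60],"turn":[0,0,0]},{"translation":[0,0,-100],"turn":[0,0,0]},{"translation":[0,0,-140],"turn":[0,0,0]},{"translation":[-20,30,-160],"turn":[0,0,0]},{"translation":[-40,62,-180],"turn":[0,0,0]},{"translation":[-60,95,-190],"turn":[0,0,0]},{"translation":[-80,125,-200],"turn":[0,0,0]}]' --claw -1

```text
clock: 7.4
position: [0.534, 0.1003, 0.2168]
ee_rot: [-3.141, 0.001, -0.002]
force: [0.4, -1.4, -1.0]
width: 1.003
```

Call:
jog_arm --commands '[{"translation":[-60,92,-10],"turn":[0,0,0]},{"translation":[-60,92,-10],"turn":[0,0,0]},{"translation":[-60,92,-10],"turn":[0,0,0]},{"translation":[-60,92,-10],"turn":[0,0,0]},{"translation":[-60,92,-10],"turn":[0,0,0]}]'

```text
clock: 7.82
position: [0.4743, 0.0091, 0.2263]
ee_rot: [-3.141, 0.005, -0.002]
force: [0.3, 1.2, 0.7]
width: 1.0
```

```bash
python3 - <<'E'
from cell import arm
from h import *
s=look(arm,["cartridge","rear_lamp","brass_bell","blue_can"],"pics/w3.png")
E
```

```text
cartridge 0.88 [235, 142, 40, 46]  [0.4771 0.0082 0.    ] iou [0.97]
rear_lamp 0.77 [224, 235, 45, 29]  [ 0.4612 -0.1165  2.9318] iou [0.57]
brass_bell 0.44 [339, 0, 83, 147] CUT [0.6161 0.1531 0.    ] iou [0.25]
blue_can 0.76 [200, 19, 50, 55]  [0.4477 0.1325 0.    ] iou [0.97]
8.0667 [0.4752 0.0114 0.2254] [ 3.141e+00  3.000e-03 -1.000e-03] 1.002 [ 0.3 -0.3  0.4]
```

View pics/w3.png

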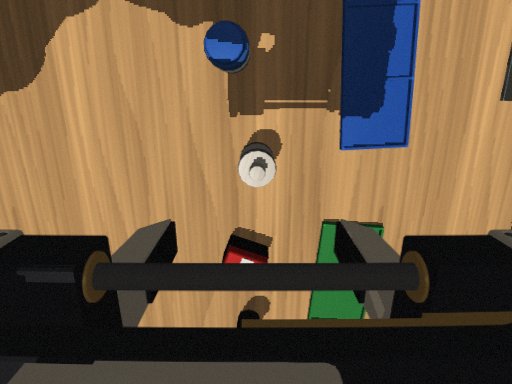

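The wrist view shows the cartridge at (257,165), the can at (227,45), the rear lamp at (247,250), and the near end of the blue tray and far end of the green tray on the right. The cartridge fit is consistent, so I grasp it.

Call:
jog_arm --commands '[{"translation":[2,2,40],"turn":[0,0,0]},{"translation":[2,2,80],"turn":[0,0,0]},{"translation":[2,2,120],"turn":[0,0,0]},{"translation":[2,2,150],"turn":[0,0,0]},{"translation":[2,2,175],"turn":[0,0,0]},{"translation":[2,2,192],"turn":[0,0,0]},{"translation":[2,2,202],"turn":[0,0,0]},{"translation":[2,2,205],"turn":[0,0,0]},{"translation":[2,2,205],"turn":[0,0,0]},{"translation":[2,2,205],"turn":[0,0,0]}]'

```text
clock: 8.9
position: [0.4774, 0.0085, 0.0214]
ee_rot: [-3.141, -0.0, -0.002]
force: [0.0, 0.1, 0.4]
width: 0.999
```

Call:
jog_arm --commands '[{"translation":[0,0,0],"turn":[0,0,0]},{"translation":[0,0,0],"turn":[0,0,0]},{"translation":[0,0,0],"turn":[0,0,0]},{"translation":[0,0,0],"turn":[0,0,0]},{"translation":[0,0,0],"turn":[0,0,0]},{"translation":[0,0,0],"turn":[0,0,0]},{"translation":[0,0,0],"turn":[0,0,0]},{"translation":[0,0,0],"turn":[0,0,0]}]' --claw 1 --grip_force 30

```text
clock: 9.57
position: [0.4767, 0.0082, 0.0207]
ee_rot: [-3.142, 0.0, 0.0]
force: [-1.6, -0.8, 1.4]
width: 0.468
```

```bash
python3 - <<'E'
from cell import arm
from h import *
s=arm.observe();print(s["clock"],s["position"],s["ee_rot"],s["width"]*92)
i=dict(arm.camera_info("wrist"));i["eye"]=i["eye"]+np.array([.4748,.0103,.2256])-s["position"]
print(back(i,[[323,220],[383,224],[340,149],[409,146]],.01))
g=[.6008,-.1646,-.08]
print(place(np.array([[-.042,.0825,.01],[.042,.0825,.01],[0,.0405,0],[0,-.0405,0]]),g))
print(place(np.array([[-.042,-.123,.01],[.042,-.123,.01]]),[.618,.1465,.053]))
E
```

```text
9.5667 [0.47667061 0.00824757 0.02073071] [-3.14156496e+00  8.93342167e-05  8.39015684e-05] 43.08431892250623
[[ 0.56692336 -0.0744196   0.01      ]
 [ 0.64898091 -0.08050913  0.01      ]
 [ 0.5818867   0.02200799  0.01      ]
 [ 0.66859779  0.02602965  0.01      ]]
[[ 0.56552729 -0.07900744  0.01      ]
 [ 0.64925863 -0.08572028  0.01      ]
 [ 0.60403655 -0.12422953  0.        ]
 [ 0.59756345 -0.20497047  0.        ]]
[[0.58257492 0.02144776 0.01      ]
 [0.66645697 0.02589767 0.01      ]]
```

Call:
jog_arm --commands '[{"translation":[0,0,-15],"turn":[0,0,0]},{"translation":[0,0,-45],"turn":[0,0,0]},{"translation":[0,0,-85],"turn":[0,0,0]},{"translation":[5,5,-120],"turn":[0,0,0]},{"translation":[25,25,-140],"turn":[0,0,0]},{"translation":[50,50,-145],"turn":[0,0,0]},{"translation":[75,77,-145],"turn":[0,0,0]},{"translation":[98,102,-145],"turn":[0,0,0]},{"translation":[115,120,-145],"turn":[0,0,0]},{"translation":[127,130,-145],"turn":[0,0,0]},{"translation":[127,130,-145],"turn":[0,0,0]},{"translation":[127,130,-145],"turn":[0,0,0]}]'

```text
clock: 10.57
position: [0.6033, -0.1224, 0.1649]
ee_rot: [3.141, -0.002, -0.002]
force: [-1.2, 1.1, -2.2]
width: 0.45
```

```bash
python3 - <<'E'
from cell import arm
from h import *
i=arm.camera_info("wrist");im=arm.get_image("wrist");s=arm.observe();print(s["clock"],s["position"],s["width"]*92)
m=(cv2.inRange(cv2.cvtColor(im,cv2.COLOR_BGR2HSV),(45,90,20),(80,255,255))>0).astype(np.uint8)
cs=max(cv2.findContours(m,0,2)[0],key=cv2.contourArea)[:,0]
a=cs[np.argmin(cs.sum(1))];b=cs[np.argmax(cs[:,0]-cs[:,1])];print(a,b,back(i,[a,b],.01))
cv2.imwrite("pics/w4.png",im)
E
```

```text
10.6167 [ 0.60290566 -0.12143552  0.16497151] 41.634752514051314
[220 131] [299 137] [[ 0.56799105 -0.08086206  0.01      ]
 [ 0.64947208 -0.08713069  0.01      ]]
```

View pics/w4.png

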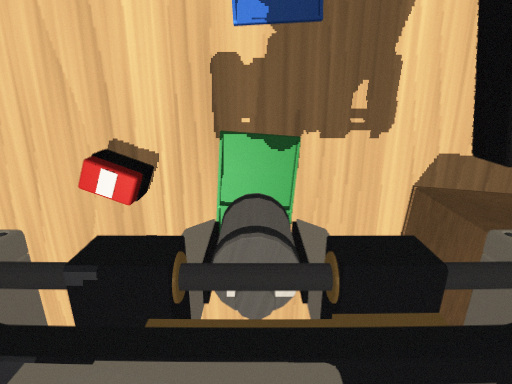

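The wrist view shows the cartridge hanging over the green tray. The far corners at (220,131) and (299,137) confirm the first fit. The rear lamp is at (115,178), and the cardboard box starts at about x = 0.75, clear of the gripper. Lowering now.

Call:
jog_arm --commands '[{"translation":[2,4,35],"turn":[0,0,0]},{"translation":[2,4,70],"turn":[0,0,0]},{"translation":[2,4,100],"turn":[0,0,0]},{"translation":[2,4,120],"turn":[0,0,0]},{"translation":[2,4,132],"turn":[0,0,0]},{"translation":[2,4,137],"turn":[0,0,0]},{"translation":[2,4,139],"turn":[0,0,0]},{"translation":[2,4,140],"turn":[0,0,0]},{"translation":[2,4,141],"turn":[0,0,0]},{"translation":[2,4,142],"turn":[0,0,0]},{"translation":[2,4,142],"turn":[0,0,0]}]'

```text
clock: 11.53
position: [0.6062, -0.1258, 0.0245]
ee_rot: [3.142, 0.0, 0.002]
force: [0.0, 0.4, -2.2]
width: 0.453
```

Call:
jog_arm --commands '[{"translation":[0,0,1],"turn":[0,0,0]},{"translation":[0,0,1],"turn":[0,0,0]},{"translation":[0,0,1.5],"turn":[0,0,0]},{"translation":[0,0,1.5],"turn":[0,0,0]}]'

```text
clock: 11.87
position: [0.6063, -0.1258, 0.0243]
ee_rot: [-3.141, 0.0, -0.003]
force: [-4.6, 1.0, 15.6]
width: 0.456
```

Call:
jog_arm --commands '[{"translation":[0,0,0],"turn":[0,0,0]},{"translation":[0,0,0],"turn":[0,0,0]},{"translation":[0,0,0],"turn":[0,0,0]},{"translation":[0,0,0],"turn":[0,0,0]},{"translation":[0,0,-20],"turn":[0,0,0]},{"translation":[0,0,-60],"turn":[0,0,0]},{"translation":[0,0,-100],"turn":[0,0,0]},{"translation":[0,0,-140],"turn":[0,0,0]},{"translation":[-30,0,-160],"turn":[0,0,0]},{"translation":[-65,0,-180],"turn":[0,0,0]},{"translation":[-100,0,-200],"turn":[0,0,0]},{"translation":[-130,0,-200],"turn":[0,0,0]}]' --claw -1

```text
clock: 12.87
position: [0.4753, -0.1266, 0.2252]
ee_rot: [3.141, -0.001, 0.007]
force: [0.8, 0.3, 0.3]
width: 1.005
```

Call:
jog_arm --commands '[{"translation":[-20,0,0],"turn":[0,0,0]},{"translation":[-20,0,0],"turn":[0,0,0]},{"translation":[-20,0,0],"turn":[0,0,0]},{"translation":[-20,0,0],"turn":[0,0,0]}]'

```text
clock: 13.2
position: [0.4566, -0.1256, 0.2224]
ee_rot: [-3.142, -0.001, -0.002]
force: [0.4, -0.8, 0.6]
width: 0.997
```

```bash
python3 - <<'E'
from cell import arm
from h import *
s=look(arm,["rear_lamp","grip","cartridge"],"pics/w5.png")
E
```

```text
rear_lamp 0.59 [230, 139, 53, 45]  [ 0.4613 -0.1241  2.7696] iou [0.93]
grip 0.89 [246, 231, 28, 29]  [ 0.4627 -0.2183  0.    ] iou [0.49]
cartridge 0.74 [353, 143, 55, 44]  [ 0.6083 -0.1265  0.    ] iou [0.96]
13.4 [ 0.4564 -0.1258  0.2219] [ 3.141e+00  0.000e+00 -1.000e-03] 0.998 [0.1 0.2 0.9]
```

View pics/w5.png

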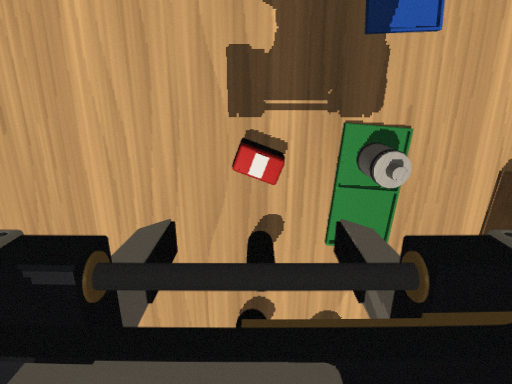

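The wrist view shows the cartridge standing in the green tray's far pocket at (385,165). The rear lamp is at (260,163), and the black grip at (260,255) stands close to it. I rotate the jaws to lie across the lamp and hold 12 mm off centre to keep the gripper body away from the grip.

Call:
jog_arm --commands '[{"translation":[-7,-6,0],"turn":[0,0,-1.2]},{"translation":[-7,-6,0],"turn":[0,0,-1.2]},{"translation":[-7,-6,0],"turn":[0,0,-1.2]},{"translation":[-7,-6,0],"turn":[0,0,-1.2]},{"translation":[-7,-6,0],"turn":[0,0,-1.2]},{"translation":[-7,-6,0],"turn":[0,0,-1.2]},{"translation":[-7,-6,0],"turn":[0,0,-1.2]},{"translation":[-7,-6,0],"turn":[0,0,-1.2]},{"translation":[-7,-6,0],"turn":[0,0,-1.2]},{"translation":[-7,-6,0],"turn":[0,0,-1.2]},{"translation":[-7,-6,0],"turn":[0,0,-1.2]},{"translation":[-7,-6,0],"turn":[0,0,-1.2]}]'

```text
clock: 14.4
position: [0.449, -0.1199, 0.222]
ee_rot: [-2.595, -1.77, 0.001]
force: [-0.9, -0.3, 0.2]
width: 1.001
```

```bash
python3 - <<'E'
from cell import arm
from h import *
s=look(arm,["rear_lamp","grip"])
print(s["joints"].round(2))
plan(s,(.4493,-.1197,.014,1.2))
E
```

```text
rear_lamp 0.59 [241, 146, 28, 51]  [ 0.4604 -0.1249  2.7855] iou [0.9]
grip 0.56 [132, 189, 53, 41]  [ 0.4633 -0.2443  0.    ] iou [0.64]
14.55 [ 0.4488 -0.1198  0.2221] [-2.595 -1.771  0.   ] 0.999 [-0.1  0.4  0.5]
[-0.15  0.17  0.34  1.98 -0.07  1.    1.43]
(0.4493, -0.1197, 0.014, 1.2) T [0.2, 0.5, 208.1] turn [[-0.0, 0.0, -0.002], [0.0, 0.0, 3.139]]
```

Call:
jog_arm --commands '[{"translation":[0,0,40],"turn":[0,0,0]},{"translation":[0,0,80],"turn":[0,0,0]},{"translation":[0,0,120],"turn":[0,0,0]},{"translation":[0,0,150],"turn":[0,0,0]},{"translation":[0,0,175],"turn":[0,0,0]},{"translation":[0,0,193],"turn":[0,0,0]},{"translation":[0,0,203],"turn":[0,0,0]},{"translation":[0,0,207],"turn":[0,0,0]},{"translation":[0,0,207],"turn":[0,0,0]},{"translation":[0,0,207],"turn":[0,0,0]}]'

```text
clock: 15.38
position: [0.4493, -0.1199, 0.0159]
ee_rot: [2.593, 1.773, 0.001]
force: [-0.3, 0.8, 0.7]
width: 1.003
```

Call:
jog_arm --commands '[{"translation":[0,0,0],"turn":[0,0,0]},{"translation":[0,0,0],"turn":[0,0,0]},{"translation":[0,0,0],"turn":[0,0,0]},{"translation":[0,0,0],"turn":[0,0,0]},{"translation":[0,0,0],"turn":[0,0,0]},{"translation":[0,0,0],"turn":[0,0,0]},{"translation":[0,0,0],"turn":[0,0,0]},{"translation":[0,0,0],"turn":[0,0,0]},{"translation":[0,0,0],"turn":[0,0,0]}]' --claw 1 --grip_force 25

```text
clock: 16.13
position: [0.4487, -0.1198, 0.0152]
ee_rot: [-2.593, -1.774, 0.0]
force: [-0.3, -0.6, 0.2]
width: 0.398
```

Call:
jog_arm --commands '[{"translation":[0,0,-10],"turn":[0,0,0]},{"translation":[0,0,-30],"turn":[0,0,0]},{"translation":[0,0,-60],"turn":[0,0,0]},{"translation":[0,0,-95],"turn":[0,0,0]},{"translation":[0,0,-130],"turn":[0,0,0]},{"translation":[0,0,-160],"turn":[0,0,0]},{"translation":[0,0,-175],"turn":[0,0,0]},{"translation":[0,0,-180],"turn":[0,0,0]},{"translation":[0,0,-180],"turn":[0,0,0]}]'

```text
clock: 16.88
position: [0.4492, -0.1198, 0.1965]
ee_rot: [2.592, 1.773, 0.004]
force: [0.1, 0.5, -2.2]
width: 0.367
```

```bash
python3 - <<'E'
from cell import arm
from h import *
s=arm.observe();print(s["clock"],s["position"],s["width"]*92)
cv2.imwrite("pics/w6.png",arm.get_image("wrist"))
plan(s,(.6174,.1585,.195,.053))
E
```

```text
16.8833 [ 0.44918717 -0.11978593  0.19654492] 33.72029025793318
(0.6174, 0.1585, 0.195, 0.053) T [320.3, 56.0, 2.0] turn [[0.002, -0.002, 1.147], [0.003, 0.002, -1.995]]
```

View pics/w6.png

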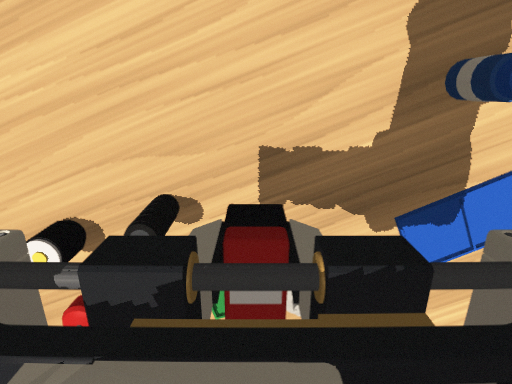

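The wrist view shows the rear lamp held squarely at (256,260), with the grip still upright at (155,215). I carry it to the middle pocket.

Call:
jog_arm --commands '[{"translation":[15,3,0],"turn":[0,0,0.05]},{"translation":[45,8,0],"turn":[0,0,0.16]},{"translation":[80,14,0],"turn":[0,0,0.28]},{"translation":[115,20,0],"turn":[0,0,0.4]},{"translation":[150,26,0],"turn":[0,0,0.52]},{"translation":[185,32,0],"turn":[0,0,0.64]},{"translation":[220,38,0],"turn":[0,0,0.76]},{"translation":[252,44,0],"turn":[0,0,0.88]},{"translation":[280,49,0],"turn":[0,0,1.0]},{"translation":[303,53,0],"turn":[0,0,1.09]},{"translation":[316,55,0],"turn":[0,0,1.147]},{"translation":[320,56,0],"turn":[0,0,1.147]}]'

```text
clock: 17.93
position: [0.6164, 0.1612, 0.1922]
ee_rot: [3.14, 0.084, -0.005]
force: [-0.8, 1.5, -1.4]
width: 0.365
```

Call:
jog_arm --commands '[{"translation":[0,0,0],"turn":[0,0,0]},{"translation":[0,0,0],"turn":[0,0,0]}]'

```text
clock: 18.1
position: [0.616, 0.1567, 0.1939]
ee_rot: [3.139, 0.085, -0.003]
force: [-1.0, -0.1, -0.9]
width: 0.365
```

```bash
python3 - <<'E'
from cell import arm
from h import *
s=look(arm,["brass_bell","blue_tray"])
plan(s,(.6174,.1585,.019,.053))
E
```

```text
brass_bell 0.81 [230, 75, 52, 55]  [0.6164 0.227  0.    ] iou [0.97]
blue_tray 0.59 [218, 58, 77, 163]  [0.6195 0.1444 0.0557] iou [0.56]
18.25 [0.6165 0.1565 0.1952] [ 3.14e+00  8.20e-02 -1.00e-03] 0.37 [-0.5 -0.1 -0.9]
(0.6174, 0.1585, 0.019, 0.053) T [1.1, -2.0, 176.2] turn [[0.0, 0.0, -0.001], [0.001, -0.0, 3.141]]
```

Call:
jog_arm --commands '[{"translation":[1,-2,30],"turn":[0,0,0]},{"translation":[1,-2,70],"turn":[0,0,0]},{"translation":[1,-2,110],"turn":[0,0,0]},{"translation":[1,-2,140],"turn":[0,0,0]},{"translation":[1,-2,160],"turn":[0,0,0]},{"translation":[1,-2,169],"turn":[0,0,0]},{"translation":[1,-2,172],"turn":[0,0,0]},{"translation":[1,-2,174],"turn":[0,0,0]},{"translation":[1,-2,175],"turn":[0,0,0]},{"translation":[1,-2,176],"turn":[0,0,0]},{"translation":[1,-2,176],"turn":[0,0,0]}]'

```text
clock: 19.17
position: [0.6185, 0.1605, 0.0204]
ee_rot: [-3.14, -0.083, -0.003]
force: [-0.5, 1.1, -0.5]
width: 0.368
```

Call:
jog_arm --commands '[{"translation":[0,0,1],"turn":[0,0,0]},{"translation":[0,0,1],"turn":[0,0,0]}]'

```text
clock: 19.33
position: [0.6184, 0.1606, 0.0197]
ee_rot: [-3.14, -0.083, -0.003]
force: [-2.7, -0.6, 7.8]
width: 0.37
```

Call:
jog_arm --commands '[{"translation":[0,0,0],"turn":[0,0,0]},{"translation":[0,0,0],"turn":[0,0,0]},{"translation":[0,0,0],"turn":[0,0,0]},{"translation":[0,0,0],"turn":[0,0,0]},{"translation":[0,0,-20],"turn":[0,0,0]},{"translation":[0,0,-60],"turn":[0,0,0]},{"translation":[0,0,-100],"turn":[0,0,0]},{"translation":[0,0,-140],"turn":[0,0,0]},{"translation":[0,0,-180],"turn":[0,0,0]},{"translation":[-12,35,-200],"turn":[0,0,0]},{"translation":[-25,72,-205],"turn":[0,0,0]},{"translation":[-40,110,-205],"turn":[0,0,0]}]' --claw -1

```text
clock: 20.33
position: [0.5847, 0.0478, 0.2256]
ee_rot: [-3.14, -0.086, -0.007]
force: [1.3, -1.4, -0.3]
width: 1.002
```

Call:
jog_arm --commands '[{"translation":[-155,413,0],"turn":[0,0,0]},{"translation":[-155,413,0],"turn":[0,0,0]},{"translation":[-155,413,0],"turn":[0,0,0]},{"translation":[-155,413,0],"turn":[0,0,0]},{"translation":[-155,413,0],"turn":[0,0,0]},{"translation":[-155,413,0],"turn":[0,0,0]},{"translation":[-155,413,0],"turn":[0,0,0]},{"translation":[-155,413,0],"turn":[0,0,0]},{"translation":[-155,413,0],"turn":[0,0,0]},{"translation":[-155,413,0],"turn":[0,0,0]},{"translation":[-155,413,0],"turn":[0,0,0]},{"translation":[-155,413,0],"turn":[0,0,0]}]'

```text
clock: 21.33
position: [0.4468, -0.3789, 0.2238]
ee_rot: [3.137, 0.069, -0.001]
force: [-0.8, -0.3, -0.4]
width: 1.001
```

Call:
jog_arm --commands '[{"translation":[0,0,0],"turn":[0,0,0]},{"translation":[0,0,0],"turn":[0,0,0]}]'

```text
clock: 21.5
position: [0.451, -0.3715, 0.2229]
ee_rot: [-3.14, -0.084, 0.0]
force: [0.6, 0.1, -0.1]
width: 0.998
```

```bash
python3 - <<'E'
from cell import arm
from h import *
s=look(arm,["headlamp","red_bell","grip"],"pics/w7.png")
plan(s,(.451,-.3755,.021,.053))
E
```

```text
headlamp 0.74 [238, 143, 38, 51]  [ 0.4528 -0.3769  0.    ] iou [0.97]
red_bell 0.71 [319, 167, 45, 43]  [ 0.5598 -0.4007  0.    ] iou [0.94]
grip 0.73 [255, 22, 43, 47]  [ 0.464  -0.2468  0.    ] iou [0.93]
21.7 [ 0.4515 -0.3709  0.2231] [-3.14  -0.087 -0.   ] 0.999 [-0.5  0.   0.4]
(0.451, -0.3755, 0.021, 0.053) T [-0.8, 4.7, 202.1] turn [[-0.001, -0.0, 0.002], [0.0, -0.001, -3.139]]
```

View pics/w7.png

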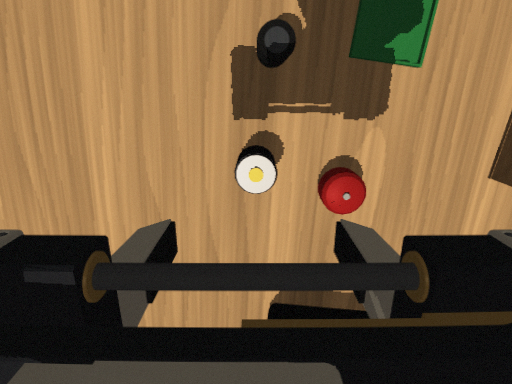

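The wrist view shows the front lamp (white lens, yellow dot) at (256,173), the red bell at (342,190) and the grip at (275,42). The red bell and grip are still where they started. Descending on the lamp.

Call:
jog_arm --commands '[{"translation":[0,5.5,40],"turn":[0,0,0]},{"translation":[0,5.5,80],"turn":[0,0,0]},{"translation":[0,5.5,120],"turn":[0,0,0]},{"translation":[0,5.5,150],"turn":[0,0,0]},{"translation":[0,5.5,175],"turn":[0,0,0]},{"translation":[0,5.5,190],"turn":[0,0,0]},{"translation":[0,5.5,198],"turn":[0,0,0]},{"translation":[0,5.5,200],"turn":[0,0,0]},{"translation":[0,5.5,200],"turn":[0,0,0]},{"translation":[0,5.5,200],"turn":[0,0,0]}]'

```text
clock: 22.53
position: [0.4518, -0.3782, 0.0243]
ee_rot: [3.14, 0.084, 0.002]
force: [-0.3, 0.8, 0.6]
width: 0.999
```

Call:
jog_arm --commands '[{"translation":[0,0,0],"turn":[0,0,0]},{"translation":[0,0,0],"turn":[0,0,0]},{"translation":[0,0,0],"turn":[0,0,0]},{"translation":[0,0,0],"turn":[0,0,0]},{"translation":[0,0,0],"turn":[0,0,0]},{"translation":[0,0,0],"turn":[0,0,0]},{"translation":[0,0,0],"turn":[0,0,0]},{"translation":[0,0,0],"turn":[0,0,0]},{"translation":[0,0,0],"turn":[0,0,0]}]' --claw 1 --grip_force 25

```text
clock: 23.28
position: [0.4511, -0.3778, 0.0233]
ee_rot: [-3.14, -0.083, -0.0]
force: [-0.9, 0.7, 1.2]
width: 0.516
```

Call:
jog_arm --commands '[{"translation":[0,0,-10],"turn":[0,0,0]},{"translation":[0,0,-30],"turn":[0,0,0]},{"translation":[0,0,-60],"turn":[0,0,0]},{"translation":[0,0,-95],"turn":[0,0,0]},{"translation":[0,0,-130],"turn":[0,0,0]},{"translation":[0,0,-155],"turn":[0,0,0]},{"translation":[0,0,-168],"turn":[0,0,0]},{"translation":[0,0,-170],"turn":[0,0,0]},{"translation":[0,0,-170],"turn":[0,0,0]}]'

```text
clock: 24.03
position: [0.4511, -0.3779, 0.194]
ee_rot: [3.14, 0.083, 0.002]
force: [0.6, 0.1, -1.6]
width: 0.519
```

```bash
python3 - <<'E'
from cell import arm
from h import *
s=arm.observe();print(s["clock"],s["position"],s["width"]*92)
plan(s,(.6215,.0656,.195,.053))
E
```

```text
24.0333 [ 0.45111681 -0.37791422  0.19404706] 47.77182914096869
(0.6215, 0.0656, 0.195, 0.053) T [193.6, -433.9, -0.9] turn [[0.001, -0.001, -0.0], [-0.002, -0.001, 3.142]]
```

Call:
jog_arm --commands '[{"translation":[6,-13,0],"turn":[0,0,0]},{"translation":[18,-40,0],"turn":[0,0,0]},{"translation":[34,-75,0],"turn":[0,0,0]},{"translation":[50,-112,0],"turn":[0,0,0]},{"translation":[67,-150,0],"turn":[0,0,0]},{"translation":[84,-188,0],"turn":[0,0,0]},{"translation":[101,-226,0],"turn":[0,0,0]},{"translation":[118,-264,0],"turn":[0,0,0]},{"translation":[135,-302,0],"turn":[0,0,0]},{"translation":[152,-340,0],"turn":[0,0,0]},{"translation":[167,-374,0],"turn":[0,0,0]},{"translation":[179,-402,0],"turn":[0,0,0]}]'

```text
clock: 25.03
position: [0.608, 0.0369, 0.1912]
ee_rot: [-3.14, -0.087, 0.005]
force: [0.2, 0.1, -1.4]
width: 0.515
```

Call:
jog_arm --commands '[{"translation":[9,-20,0],"turn":[0,0,0]},{"translation":[14,-32,0],"turn":[0,0,0]},{"translation":[14,-32,0],"turn":[0,0,0]},{"translation":[14,-32,0],"turn":[0,0,0]}]'

```text
clock: 25.37
position: [0.62, 0.065, 0.1921]
ee_rot: [3.139, 0.083, -0.003]
force: [0.3, -1.2, -0.7]
width: 0.518
```

```bash
python3 - <<'E'
from cell import arm
from h import *
s=look(arm,["rear_lamp","brass_bell"],"pics/w8.png")
plan(s,(.6215,.0656,.0265,.053))
E
```

```text
rear_lamp 0.6 [242, 59, 34, 60]  [0.6202 0.1468 1.65  ] iou [0.88]
brass_bell 0.96 [229, 1, 56, 35] CUT [0.6158 0.2279 0.    ] iou [0.98]
25.5167 [0.6202 0.0633 0.1931] [ 3.14e+00  7.80e-02 -1.00e-03] 0.519 [-0.6 -0.3 -1.8]
(0.6215, 0.0656, 0.0265, 0.053) T [1.5, -2.4, 166.6] turn [[0.001, 0.001, -0.003], [0.001, -0.001, 3.139]]
```

View pics/w8.png

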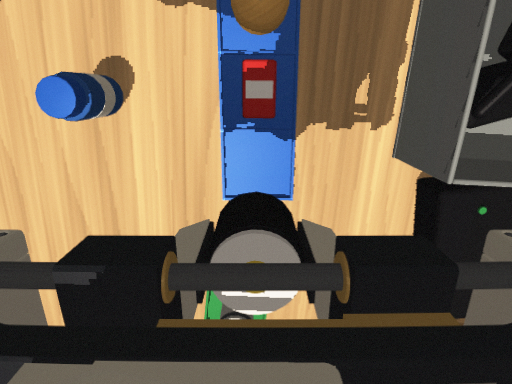

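The wrist view shows the bell and rear lamp standing in their pockets at (260,10) and (259,88). The near pocket at (258,165) is free and the front lamp is hanging upright. Lowering.

Call:
jog_arm --commands '[{"translation":[1,-1.5,30],"turn":[0,0,0]},{"translation":[1,-1.5,65],"turn":[0,0,0]},{"translation":[1,-1.5,100],"turn":[0,0,0]},{"translation":[1,-1.5,130],"turn":[0,0,0]},{"translation":[1,-1.5,150],"turn":[0,0,0]},{"translation":[1,-1.5,160],"turn":[0,0,0]},{"translation":[1,-1.5,163],"turn":[0,0,0]},{"translation":[1,-1.5,165],"turn":[0,0,0]},{"translation":[1,-1.5,166],"turn":[0,0,0]},{"translation":[1,-1.5,166],"turn":[0,0,0]}]'

```text
clock: 26.35
position: [0.6227, 0.0672, 0.0286]
ee_rot: [-3.14, -0.083, -0.003]
force: [-0.8, -0.2, -1.4]
width: 0.519
```

Call:
jog_arm --commands '[{"translation":[0,0,1],"turn":[0,0,0]},{"translation":[0,0,1],"turn":[0,0,0]}]'

```text
clock: 26.52
position: [0.6222, 0.0675, 0.0271]
ee_rot: [-3.14, -0.083, -0.002]
force: [-0.3, -0.3, -1.4]
width: 0.517
```

Call:
jog_arm --commands '[{"translation":[0,0,0.5],"turn":[0,0,0]},{"translation":[0,0,1],"turn":[0,0,0]},{"translation":[0,0,1],"turn":[0,0,0]}]'

```text
clock: 26.77
position: [0.6221, 0.0675, 0.0262]
ee_rot: [-3.14, -0.083, -0.002]
force: [-2.0, 0.4, 7.0]
width: 0.518
```

Call:
jog_arm --commands '[{"translation":[0,0,0],"turn":[0,0,0]},{"translation":[0,0,0],"turn":[0,0,0]},{"translation":[0,0,0],"turn":[0,0,0]},{"translation":[0,0,0],"turn":[0,0,0]},{"translation":[0,0,-20],"turn":[0,0,0]},{"translation":[0,0,-60],"turn":[0,0,0]},{"translation":[0,0,-100],"turn":[0,0,0]},{"translation":[0,0,-140],"turn":[0,0,0]},{"translation":[0,0,-180],"turn":[0,0,0]},{"translation":[0,0,-220],"turn":[0,0,0]},{"translation":[0,0,-220],"turn":[0,0,0]}]' --claw -1

```text
clock: 27.68
position: [0.6254, 0.0668, 0.2536]
ee_rot: [-3.139, -0.082, -0.019]
force: [1.1, 0.4, 0.9]
width: 1.001
```

Call:
jog_arm --commands '[{"translation":[-144,-330,0],"turn":[0,0,-1.45]},{"translation":[-144,-330,0],"turn":[0,0,-1.45]},{"translation":[-144,-330,0],"turn":[0,0,-1.45]},{"translation":[-144,-330,0],"turn":[0,0,-1.45]},{"translation":[-144,-330,0],"turn":[0,0,-1.45]},{"translation":[-144,-330,0],"turn":[0,0,-1.45]},{"translation":[-144,-330,0],"turn":[0,0,-1.45]},{"translation":[-144,-330,0],"turn":[0,0,-1.45]},{"translation":[-144,-330,0],"turn":[0,0,-1.45]},{"translation":[-144,-330,0],"turn":[0,0,-1.45]},{"translation":[-144,-330,0],"turn":[0,0,-1.45]},{"translation":[-144,-330,0],"turn":[0,0,-1.45]}]'

```text
clock: 28.68
position: [0.4599, 0.3898, 0.2447]
ee_rot: [2.286, 2.154, -0.001]
force: [-0.9, -1.0, -0.2]
width: 1.003
```

Call:
jog_arm --commands '[{"translation":[0,0,0],"turn":[0,0,0]},{"translation":[0,0,0],"turn":[0,0,0]}]'

```text
clock: 28.85
position: [0.4605, 0.389, 0.245]
ee_rot: [-2.299, -2.141, 0.0]
force: [-0.5, 0.3, 0.8]
width: 1.0
```

```bash
python3 - <<'E'
from cell import arm
from h import *
MOD["big_bottle"]=cyl([(0,56),(69,56),(123,25)])
s=look(arm,["oil_bottle"],"pics/w9.png")
i=arm.camera_info("scene");arm.get_image("scene")
for d in arm.trace("scene","oil_bottle"):
    n="big_bottle" if d["region"].sum()>380 else "oil_bottle"
    print(n,d["box"],d["region"].sum(),fit(n,[(i,d["region"])]))
print(s["joints"].round(2))
plan(s,(.4612,.3898,.027,1.5))
E
```

```text
oil_bottle 0.56 [212, 53, 60, 56]  [0.3575 0.3875 0.    ] iou [0.44]
28.95 [0.4605 0.389  0.2451] [-2.299 -2.141  0.   ] 1.001 [-0.3 -0.4  0. ]
oil_bottle [305.4, 127.2, 10.1, 27.7] 246 (array([0.45834981, 0.39410869, 0.        ]), [np.float32(0.85739285)])
big_bottle [275.2, 109.2, 20.6, 36.9] 544 (array([0.36368522, 0.39560426, 0.        ]), [np.float32(0.9201111)])
[-0.91  0.38  0.17  1.61 -0.07  1.15  0.78]
(0.4612, 0.3898, 0.027, 1.5) T [0.8, 0.7, 218.1] turn [[-0.0, 0.0, -0.0], [0.0, 0.0, 3.141]]
```

View pics/w9.png

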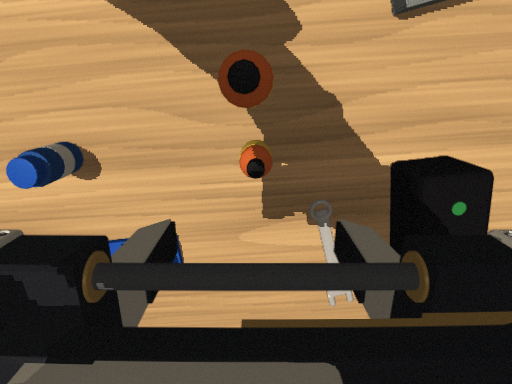

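The wrist view shows the small bottle at (256,160) directly under the tool. The large bottle is at (245,78), about 95 mm away and clear of the gripper body. The black box at (440,200) is out of the way too. Descending.

Call:
jog_arm --commands '[{"translation":[1,1,40],"turn":[0,0,0]},{"translation":[1,1,80],"turn":[0,0,0]},{"translation":[1,1,120],"turn":[0,0,0]},{"translation":[1,1,155],"turn":[0,0,0]},{"translation":[1,1,185],"turn":[0,0,0]},{"translation":[1,1,203],"turn":[0,0,0]},{"translation":[1,1,213],"turn":[0,0,0]},{"translation":[1,1,217],"turn":[0,0,0]},{"translation":[1,1,217],"turn":[0,0,0]},{"translation":[1,1,217],"turn":[0,0,0]}]'

```text
clock: 29.88
position: [0.4622, 0.3908, 0.0294]
ee_rot: [2.296, 2.144, 0.003]
force: [0.2, 0.7, 1.2]
width: 0.999
```

Call:
jog_arm --commands '[{"translation":[0,0,0],"turn":[0,0,0]},{"translation":[0,0,0],"turn":[0,0,0]},{"translation":[0,0,0],"turn":[0,0,0]},{"translation":[0,0,0],"turn":[0,0,0]},{"translation":[0,0,0],"turn":[0,0,0]},{"translation":[0,0,0],"turn":[0,0,0]},{"translation":[0,0,0],"turn":[0,0,0]},{"translation":[0,0,0],"turn":[0,0,0]},{"translation":[0,0,0],"turn":[0,0,0]}]' --claw 1 --grip_force 25

```text
clock: 30.63
position: [0.4615, 0.3901, 0.0282]
ee_rot: [2.296, 2.145, -0.0]
force: [0.1, -0.5, 1.3]
width: 0.429
```

Call:
jog_arm --commands '[{"translation":[0,0,-10],"turn":[0,0,0]},{"translation":[0,0,-30],"turn":[0,0,0]},{"translation":[0,0,-60],"turn":[0,0,0]},{"translation":[0,0,-95],"turn":[0,0,0]},{"translation":[0,0,-130],"turn":[0,0,0]},{"translation":[0,0,-155],"turn":[0,0,0]},{"translation":[0,0,-168],"turn":[0,0,0]},{"translation":[0,0,-170],"turn":[0,0,0]},{"translation":[0,0,-170],"turn":[0,0,0]}]'

```text
clock: 31.38
position: [0.4617, 0.3904, 0.1993]
ee_rot: [-2.295, -2.145, -0.003]
force: [-0.1, -0.6, -1.5]
width: 0.428
```

```bash
python3 - <<'E'
from cell import arm
from h import *
s=arm.observe();print(s["clock"],s["position"],s["width"]*92)
plan(s,(.60,-.206,.2,-.08))
E
```

```text
31.3833 [0.46165883 0.39038321 0.19925191] 39.37369118414456
(0.6, -0.206, 0.2, -0.08) T [-585.6, 178.5, -1.4] turn [[-0.0, -0.002, 1.583], [0.002, -0.0, -1.559]]
```

Call:
jog_arm --commands '[{"translation":[-12,4,0],"turn":[0,0,0.04]},{"translation":[-36,11,0],"turn":[0,0,0.11]},{"translation":[-68,21,0],"turn":[0,0,0.2]},{"translation":[-101,31,0],"turn":[0,0,0.29]},{"translation":[-134,41,0],"turn":[0,0,0.38]},{"translation":[-167,51,0],"turn":[0,0,0.47]},{"translation":[-200,61,0],"turn":[0,0,0.56]},{"translation":[-233,71,0],"turn":[0,0,0.65]},{"translation":[-266,81,0],"turn":[0,0,0.74]},{"translation":[-299,91,0],"turn":[0,0,0.83]},{"translation":[-330,101,0],"turn":[0,0,0.92]},{"translation":[-355,108,0],"turn":[0,0,1.0]}]'

```text
clock: 32.38
position: [0.5441, 0.0244, 0.1969]
ee_rot: [3.046, 0.767, -0.004]
force: [0.7, 0.6, -1.2]
width: 0.424
```

```bash
python3 - <<'E'
from cell import arm
from h import *
s=arm.observe();print(s["clock"],s["position"],s["width"]*92)
plan(s,(.6,-.206,.2,-.08))
E
```

```text
32.3833 [0.54412603 0.02444552 0.19686957] 38.98444493593013
(0.6, -0.206, 0.2, -0.08) T [-59.9, 229.4, -2.9] turn [[0.001, 0.003, 0.573], [-0.004, 0.001, -2.568]]
```

Call:
jog_arm --commands '[{"translation":[-6,23,0],"turn":[0,0,0.07]},{"translation":[-14,55,0],"turn":[0,0,0.15]},{"translation":[-23,90,0],"turn":[0,0,0.24]},{"translation":[-33,125,0],"turn":[0,0,0.33]},{"translation":[-42,160,0],"turn":[0,0,0.42]},{"translation":[-50,192,0],"turn":[0,0,0.5]},{"translation":[-56,214,0],"turn":[0,0,0.56]},{"translation":[-59,226,0],"turn":[0,0,0.573]},{"translation":[-60,229,0],"turn":[0,0,0.573]},{"translation":[-60,229,0],"turn":[0,0,0.573]},{"translation":[-60,229,0],"turn":[0,0,0.573]}]'

```text
clock: 33.3
position: [0.6025, -0.1992, 0.1975]
ee_rot: [-3.138, 0.106, 0.002]
force: [-0.1, 0.5, -0.8]
width: 0.429
```

```bash
python3 - <<'E'
from cell import arm
from h import *
s=look(arm,["cartridge"],"pics/w10.png")
plan(s,(.599,-.2065,.032,-.08))
E
```

```text
cartridge 0.77 [231, 77, 44, 45]  [ 0.6073 -0.1259  0.    ] iou [0.96]
33.4 [ 0.603  -0.1987  0.1979] [-3.138e+00  1.050e-01  1.000e-03] 0.433 [ 0.  -0.2 -1.1]
(0.599, -0.2065, 0.032, -0.08) T [-3.3, 8.3, 165.9] turn [[-0.001, 0.001, 0.013], [-0.001, -0.002, -3.129]]
```

View pics/w10.png

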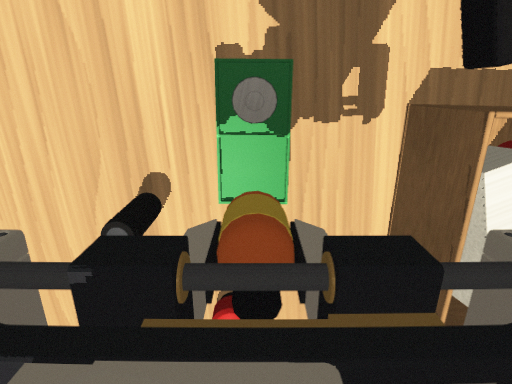

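The wrist view shows the cartridge in its pocket at (255,100), the free pocket at (254,168) and the bottle hanging upright. The grip at (130,220) is outside the gripper's footprint. Lowering.

Call:
jog_arm --commands '[{"translation":[-3,8,20],"turn":[0,0,0]},{"translation":[-3,8,55],"turn":[0,0,0]},{"translation":[-3,8,90],"turn":[0,0,0]},{"translation":[-3,8,122],"turn":[0,0,0]},{"translation":[-3,8,145],"turn":[0,0,0]},{"translation":[-3,8,157],"turn":[0,0,0]},{"translation":[-3,8,161],"turn":[0,0,0]},{"translation":[-3,8,163],"turn":[0,0,0]},{"translation":[-3,8,165],"turn":[0,0,0]},{"translation":[-3,8,165],"turn":[0,0,0]},{"translation":[-3,8,165],"turn":[0,0,0]}]'

```text
clock: 34.32
position: [0.6002, -0.2089, 0.0345]
ee_rot: [3.139, -0.11, 0.003]
force: [-0.3, 0.1, -0.3]
width: 0.426
```

Call:
jog_arm --commands '[{"translation":[0,0,1],"turn":[0,0,0]},{"translation":[0,0,1],"turn":[0,0,0]}]'

```text
clock: 34.48
position: [0.5998, -0.2087, 0.0328]
ee_rot: [3.14, -0.11, 0.002]
force: [0.8, 0.2, -1.4]
width: 0.425
```

Call:
jog_arm --commands '[{"translation":[0,0,0.5],"turn":[0,0,0]},{"translation":[0,0,1],"turn":[0,0,0]},{"translation":[0,0,1],"turn":[0,0,0]}]'

```text
clock: 34.73
position: [0.5995, -0.2087, 0.0313]
ee_rot: [3.14, -0.11, 0.0]
force: [-0.8, 0.5, -0.4]
width: 0.426
```

Call:
jog_arm --commands '[{"translation":[0,0,0.5],"turn":[0,0,0]},{"translation":[0,0,1],"turn":[0,0,0]},{"translation":[0,0,1],"turn":[0,0,0]}]'

```text
clock: 34.98
position: [0.5995, -0.2088, 0.0311]
ee_rot: [-3.139, 0.11, -0.001]
force: [-2.3, 0.8, 8.8]
width: 0.429
```

Contact felt. I release, rise, and move back over the bench to look at everything.

Call:
jog_arm --commands '[{"translation":[0,0,0],"turn":[0,0,0]},{"translation":[0,0,0],"turn":[0,0,0]},{"translation":[0,0,0],"turn":[0,0,0]},{"translation":[0,0,0],"turn":[0,0,0]},{"translation":[0,0,0],"turn":[0,0,0]},{"translation":[0,0,-20],"turn":[0,0,0]},{"translation":[0,0,-60],"turn":[0,0,0]},{"translation":[0,0,-100],"turn":[0,0,0]},{"translation":[0,0,-140],"turn":[0,0,0]},{"translation":[0,0,-180],"turn":[0,0,0]},{"translation":[0,0,-220],"turn":[0,0,0]},{"translation":[0,0,-250],"turn":[0,0,0]}]' --claw -1

```text
clock: 35.98
position: [0.5997, -0.2092, 0.2839]
ee_rot: [3.139, -0.111, 0.004]
force: [0.8, 0.2, 1.6]
width: 0.996
```

Call:
jog_arm --commands '[{"translation":[-180,-60,-100],"turn":[0,0,0]},{"translation":[-180,-60,-100],"turn":[0,0,0]},{"translation":[-180,-60,-100],"turn":[0,0,0]},{"translation":[-180,-60,-100],"turn":[0,0,0]},{"translation":[-180,-60,-100],"turn":[0,0,0]},{"translation":[-180,-60,-100],"turn":[0,0,0]},{"translation":[-180,-60,-100],"turn":[0,0,0]},{"translation":[-180,-60,-100],"turn":[0,0,0]}]'

```text
clock: 36.65
position: [0.4244, -0.1359, 0.3804]
ee_rot: [-3.139, 0.108, -0.003]
force: [0.6, -0.6, -0.8]
width: 0.997
```

```bash
python3 - <<'E'
from cell import arm
from h import *
I={c:arm.camera_info(c) for c in("scene","side")}
for c in I:
    im=arm.get_image(c)
    cv2.imwrite(f"pics/end_{c}.png",cv2.resize(im[130:330,120:380],(780,600),interpolation=cv2.INTER_CUBIC))
    for n in ("brass_bell","headlamp","rear_lamp","cartridge","oil_bottle","red_bell","blue_can","grip"):
        for d in arm.trace(c,n)[:2]:
            p,u=fit(n,[(I[c],d["region"])],(0,.8,1.6,2.4) if n=="rear_lamp" else (0,))
            if u[0]>.7: print(c,n,round(d["confidence"],2),p.round(3),np.round(u,2))
print(arm.observe()["clock"],arm.observe()["position"])
E
```

```text
scene brass_bell 0.7 [0.611 0.236 0.   ] [0.84]
scene headlamp 0.77 [0.619 0.075 0.   ] [0.88]
scene cartridge 0.66 [ 0.604 -0.122  0.   ] [0.93]
scene oil_bottle 0.91 [ 0.596 -0.202  0.   ] [0.83]
scene red_bell 0.67 [ 0.557 -0.4    0.   ] [0.93]
scene blue_can 0.87 [0.445 0.138 0.   ] [0.86]
scene grip 0.6 [ 0.462 -0.244  0.   ] [0.94]
side brass_bell 0.53 [0.612 0.236 0.   ] [0.77]
side headlamp 0.7 [0.624 0.078 0.   ] [0.95]
side rear_lamp 0.72 [0.613 0.157 1.201] [0.8]
side cartridge 0.6 [0.446 0.138 0.   ] [0.77]
side cartridge 0.59 [ 0.606 -0.122  0.   ] [0.77]
side oil_bottle 0.88 [ 0.601 -0.2    0.   ] [0.91]
side red_bell 0.89 [ 0.56  -0.397  0.   ] [0.94]
side blue_can 0.84 [0.446 0.137 0.   ] [0.93]
side grip 0.7 [ 0.462 -0.245  0.   ] [0.95]
37.55 [ 0.42404355 -0.13620318  0.38026186]
```

View pics/end_scene.png

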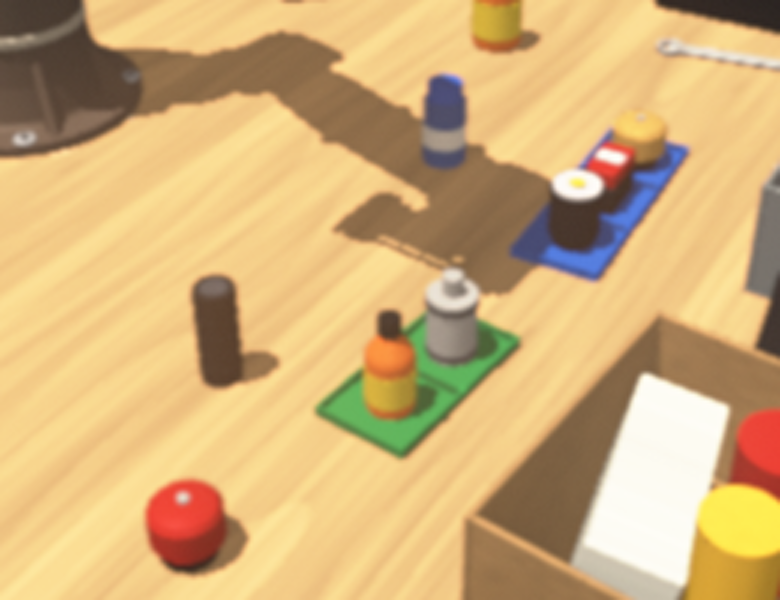

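View pics/end_side.png

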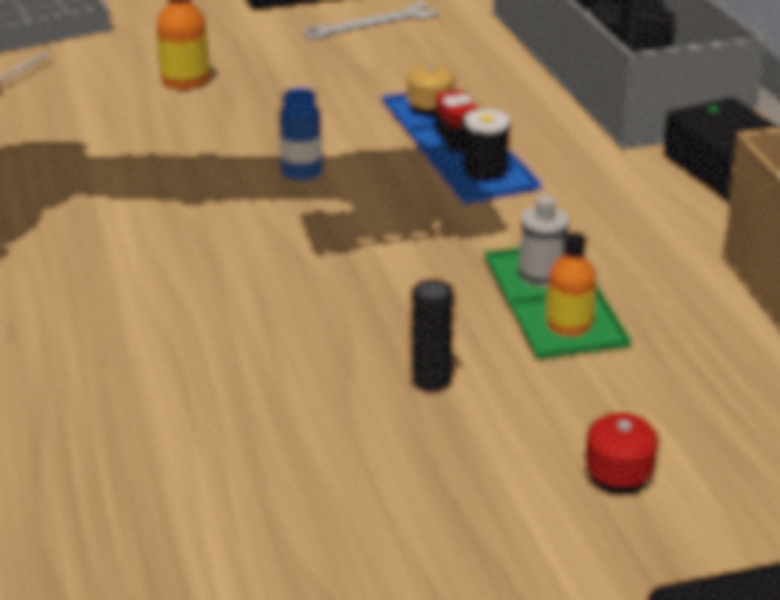

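Both views show all five parts standing upright in pockets of their own. In the scene crop, the bell (640,135), rear lamp (610,170) and front lamp (577,205) are in the blue tray. The cartridge (452,315) and small bottle (390,365) are in the green tray. The large bottle, can, grip and red bell are where they were.

```bash
python3 -c "
from cell import arm
print(arm.sign_off(),arm.observe()['clock'])"
```

```text
the job is handed in; nothing more can be done
the job is handed in; nothing more can be done
```

Both kits are made up and the job is handed in, at about 38 s on the clock. In the blue tray, the brass bell, rear lamp and front lamp stand from the far pocket to the near one. In the green tray, the cartridge is in the far pocket and the small oil bottle in the near one. I lowered each part until the wrist force showed contact (7 to 16 N), then let go.

**Last checks:** In the final pictures from both fixed cameras, all five parts stand upright in separate pockets. The red bell, blue can and grip are within about 3 mm of where they began.

**Disagreements:** For the bell and front lamp, and for the rear lamp in the side view only, the final position fits were 8–10 mm further along y than the wrist-camera and arm readings. The likely causes are that my fit ignores the 3 mm tray floor and that the parts hide one another. The scene camera gave no usable fit for the rear lamp at the end, and one of the side camera's two cartridge detections was really the blue can. Both readings put every part in the same pocket, and the pictures bear that out.

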